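# Run the sample board out over the catch tray

## Task

Set the flat tin from the table squarely on top of the tin that stands on the wooden sample board, and let go of it. Then slide the board by its handle straight out along the riser, without lifting it, until its front end is level with the needle of the gauge, and finish while holding it there: the loaded board would tip into the tray, so keep your grip and keep it level. Do not disturb the other things.

Things in the scene. Friction and masses are not known exactly. Their poses are not given: they have to be found in the camera images.
- board: brown wooden board lying loose on the riser, 300 (x) x 110 (y) x 8 mm, 0.35 kg. Origin: centre of its underside; x runs to the front end (which juts out a little over the tray), z up. Loaded with both tins it tips if let go at the mark; where it starts it lies safely. The centre of its black handle is 115 mm behind its origin, at x = -115 mm
- board_handle (a point): centre of the top of the board's black handle, an upright block 50 mm along the board's x, 16 mm thick across (y), its top 34 mm above the board's top and 42 mm above its underside
- board_end (a point): middle of the upper edge of the board's front end (board x = +150 mm, z = +8 mm)
- base_tin: flat closed round aluminium tin, 62 mm across, 24 mm high, about 0.12 kg, flat top, standing loose on the front part of the board. Origin: centre of its underside
- flat_tin: a tin like it (62 mm across, 24 mm high, about 0.12 kg, flat underside), standing on the table to the left of the tray. Origin: centre of its underside
- riser: fixed low bench: a grey top 260 (x) x 160 (y) x 12 mm on two steel legs, its upper face 60 mm above the table. Origin: centre of its footprint on the table; x is the direction in which the board slides out, so the front edge is at x = +130 mm. Its x points roughly to the robot's left
- gauge_tip (a point): the mark: tip of the thin level needle (7 mm thick, 60 mm long) of the fixed steel post beside the tray, on the side away from the robot, pointing across the board's path 64 mm above the table and ending about 26 mm beside the board's edge. Level with the needle: the tip lies at x = +150 mm in the board's frame
- tray: fixed steel catch tray in front of the riser under the overhang, 200 x 160 x 30 mm high, origin: centre of its underside
- tall_tin: tall round aluminium tin, 62 mm across, 50 mm high (the flat tin is only 24 mm high). Bystander; origin: centre of its underside, or near its middle for the brush and spoon
- brush: bench brush lying on the table. Bystander; origin: centre of its underside, or near its middle for the brush and spoon
- spoon: steel spoon lying on the table. Bystander; origin: centre of its underside, or near its middle for the brush and spoon
- wash_bottle: white bottle 56 mm across, 150 mm high. Bystander; origin: centre of its underside, or near its middle for the brush and spoon
- funnel: white plastic funnel standing mouth down, 90 mm across, 95 mm high. Bystander; origin: centre of its underside, or near its middle for the brush and spoon
- bowl: steel bowl, 130 mm across, 60 mm high. Bystander; origin: centre of its underside, or near its middle for the brush and spoon
- carton: cardboard box 70 x 90 x 60 mm. Bystander; origin: centre of its underside, or near its middle for the brush and spoon
Things that resemble listed ones, but are neither listed nor needed, are in the scene too. What is shaped like the flat_tin but blue or yellow is not meant.

How it is judged:
By the outcome, as a careful person would: the job done as asked, in the order asked, and still so for the second after the job is handed in, while the arm keeps its last pose, push and grip.
It also fails if it takes over 50 s, if anything falls off the work surface, if the arm or the gripper's body presses on something with over 40 N, if the wrist force passes 120 N, or if a joint passes its speed limit or range.

## Robot

A 6-joint arm with a two-finger parallel gripper is mounted at the origin on the work surface. World frame = base frame: x ahead of the robot, y to its left, z up, the work surface at z = 0. Lengths are in m, angles in rad, forces in N, time in s.
With the tool pointing down it reaches from about 0.3 to 0.875 m from the base axis. Payload 6.4 kg.
Tool frame: the origin (TCP) lies at the very end of the fingers, on their centre line; the grasp point (between the pads) lies 19 mm behind it; z points along the fingers, y is the line along which they close (so a half turn about z gives the same grasp; the last joint's range is limited). The gripper opens to 85 mm and grips with 20 to 120 N. Pads are 22 mm wide; open, the fingers measure 114 mm over their backs; the gripper's body (76 mm by 85 mm) begins 54 mm behind the grasp point. The pads swing forward as they close: fully open they stand 13 mm farther back than shut.
Start: joints at [-0.206, 0.181, 1.607, -0, 1.354, -0.206], TCP at [0.575, 0, 0.231] pointing down, gripper open.
Joint ranges: [-2.99, 2.99], [-0.89, 2.07], [0.3, 2.58], [-1.14, 4.28], [0, 2.63], [-3.12, 3.12]. Speed limits (rad/s): [2.57, 2.57, 3.01, 3.14, 3.14, 3.14].

## Interface

Orientations are given as a unit quaternion [w, x, y, z].
In Python, from bench import * gives the robot as it stands. The module is installed in compiled form; this text tells all that it offers.
- The arm moves only by the tool arm_command, never from a script. Its arguments are lists of equal length, an entry for each row: "dp": the shift along the tool's x, y, z in units of 0.25 m (1.0 is 0.25 m), a list of three; "turn": the turn, a rotation vector about the tool's x, y, z in units of 30 degrees (1.0 is 30 degrees), a list of three; "jaw": the opening, from 0 (shut) to 1 (fully open). A call has 1 to 5 rows; each row is the pose to reach, as a shift and turn from the pose commanded when the call began, along the tool's axes at that moment; what a row does not reach only later rows make up. A row lasts 1/8 s, in which the tool goes at most 62.5 mm and 10.7 degrees, less where a joint would pass 70% of its speed; a pose out of reach is approached as far as the arm can. A call with a number of a shift or a turn outside -1 to 1 is refused whole. A call with a gripper value outside its range is refused whole. The fingers move at their own pace and stop on an object; the grip force is fixed at half the most. Time passes only in rows, so rows that repeat a pose let the fingers close. It gives the time, the measured TCP pose, the force, the opening and the grip force at its end, in the units of the state.
- get_obs(): the state, without advancing time (a new reading comes with each control period).
- camera(name): name is "scene" or "side" or "wrist"; returns the picture (400x640x3 uint8, blue, green, red); there is no depth.
- get_calibration(name): a dict with "camera_matrix" (3x3 intrinsics, pixels), "R" (3x3) and "t" (3): a world point X has camera coordinates R X + t; the wrist camera has in their place "mount" (4x4, takes a point from camera to tool coordinates, whose origin is the TCP and whose axes are the flange's). Camera axes: x right, y down, z forward; pixel columns grow to the right and rows downward; lengths in m; the calibration is good to about 2 mm. A picture is of the moment at which its call begins: read the wrist's pose just before it. get_calibration takes no time and is no camera call.
- hand_in(): hands the job in; it is judged then, once.
The state is a dict: "time_s": time; "q": joint angles; "dq": joint speeds; "joint_efforts": joint torques, N m; "eef_pos": TCP position; "eef_rot": TCP orientation; "wrist_force": force on the tool from outside, world axes, zero at the start; "torque": the same for the moment, N m; "opening": opening from 0.0 (shut) to 1.0 (fully open); "grasp_force": force on a finger pad.
Only numpy, scipy, OpenCV 4.12 (cv2) and the standard library are available. Lean on these libraries where they do the work, as an engineer would, in place of code of your own. Each camera call takes 0.05 s, during which the arm holds its last target. There are 200 camera calls.

## Working session

There is one attempt and no reset: what is moved stays moved. The work goes in short steps, Python scripts to look and compute and a tool call to move; the robot and the scene stay as the last step left them, time stands still between calls to the robot, and variables do not carry over. Pictures are saved under pics/ and viewed, at most 10 in all, crops included, and the job is handed in when it is done.

Besides the shell and the picture viewer there is one more tool, called after "Request:" as name(argument=value, ...) on one line, values as JSON. arm_command: Moves the arm, as the interface text tells. Its arguments: {"type":"object","properties":{"dp":{"type":"array"},"turn":{"type":"array"},"jaw":{"type":"array"}},"required":["dp","turn","jaw"]}

```bash
mkdir -p pics; python3 - <<'E'
from bench import *
import cv2
for n in("scene","side"):
    cv2.imwrite(f"pics/{n}0.png",camera(n)); c=get_calibration(n); print(n,c["camera_matrix"].round(1).tolist(),(-c["R"].T@c["t"]).round(3),c["R"].round(2).tolist())
print(get_calibration("wrist")); o=get_obs(); print(o)
E
```

```text
scene [[370.1, 0.0, 321.4], [0.0, 370.1, 202.5], [0.0, 0.0, 1.0]] [0.91  0.564 1.11 ] [[-0.81, 0.59, 0.0], [0.5, 0.69, -0.51], [-0.31, -0.41, -0.86]]
side [[450.0, 0.0, 318.1], [0.0, 450.0, 203.3], [0.0, 0.0, 1.0]] [0.432 0.915 0.99 ] [[-0.99, -0.15, 0.02], [-0.12, 0.7, -0.7], [0.09, -0.7, -0.71]]
{'camera_matrix': array([[323.25168358,   0.        , 318.3340191 ],
       [  0.        , 323.25168358, 199.46149235],
       [  0.        ,   0.        ,   1.        ]]), 'mount': array([[-4.47021961e-04, -9.52116223e-01, -3.05735993e-01,
         7.82411238e-02],
       [ 9.99999586e-01, -6.68010848e-04,  6.18187568e-04,
        -5.42376934e-04],
       [-7.92821372e-04, -3.05735590e-01,  9.52116128e-01,
        -1.41952148e-01],
       [ 0.00000000e+00,  0.00000000e+00,  0.00000000e+00,
         1.00000000e+00]])}
{'time_s': 0.1, 'q': array([-2.06354128e-01,  1.81470739e-01,  1.60788813e+00, -2.06953467e-05,
        1.35378845e+00, -2.06291648e-01]), 'dq': array([-0.00026402,  0.00016644, -0.00245927,  0.00055074,  0.00085722,
        0.00046218]), 'joint_efforts': array([-2.02498759e-04, -4.45872438e+01, -3.52238703e+01, -4.27332343e-04,
        4.16999465e-03,  3.20961749e-05]), 'eef_pos': array([5.74515710e-01, 8.11753271e-05, 2.30481600e-01]), 'eef_rot': array([-6.45073571e-04,  7.07127076e-01,  7.07086058e-01, -4.33851028e-04]), 'wrist_force': array([0.07791727, 0.47853626, 0.96659321]), 'torque': array([-0.0270235 , -0.00961787,  0.01059103]), 'grasp_force': 0.0, 'opening': 0.9992310696680244}
```

View pics/scene0.png

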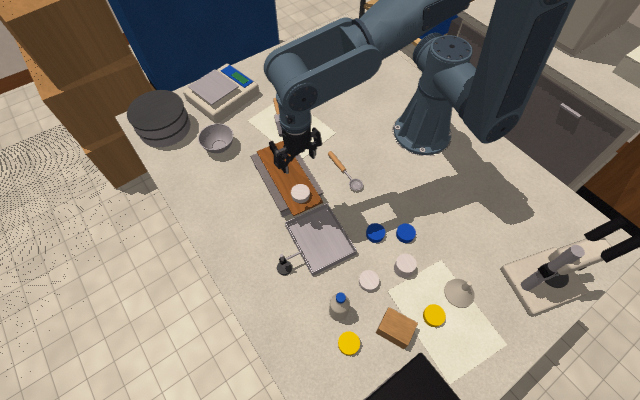

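View pics/side0.png

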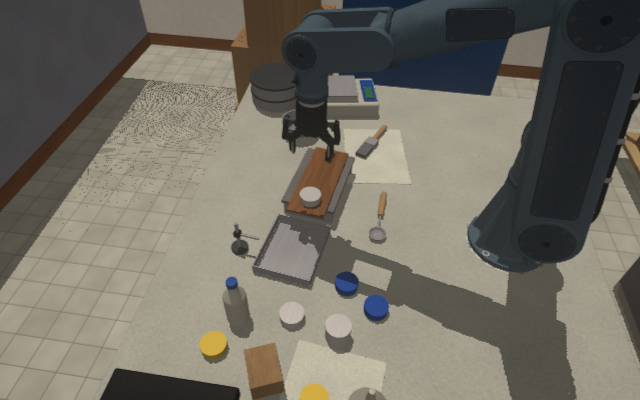

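Both pictures show the board with its tin (scene 300,192), the tray (322,240) and the gauge needle (300,262). These could be taken for the flat tin: silver at scene (369,281), silver at (405,265), blue at (376,232) and (405,232), and yellow at (434,315) and (349,343). By the description it is one of the two silver tins. (369,281) looks lower, and (405,265) looks like the tall one. I'll check with a close crop.

```bash
python3 - <<'E'
import cv2,numpy as np
s=cv2.imread("pics/side0.png");c=cv2.imread("pics/scene0.png")
a=cv2.resize(s[285:355,260:370],(770,490)[:2] and (440,280),interpolation=2)
b=cv2.resize(c[240:310,335:425],(360,280),interpolation=2)
d=cv2.resize(s[140:290,220:370],(400,400)[:2] and (300,300),interpolation=2)
e=cv2.resize(c[130:280,245:365],(240,300),interpolation=2)
o=np.zeros((600,800,3),np.uint8)
o[:280,:440]=a;o[:280,440:]=b
d=cv2.resize(s[215:265,220:340],(400,167),interpolation=2)
o[290:457,:400]=d
e=cv2.resize(c[135:285,250:370],(248,310),interpolation=2);o[290:600,420:668]=e
cv2.imwrite("pics/crop1.png",o)
E
```

```text
(no output)
```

View pics/crop1.png

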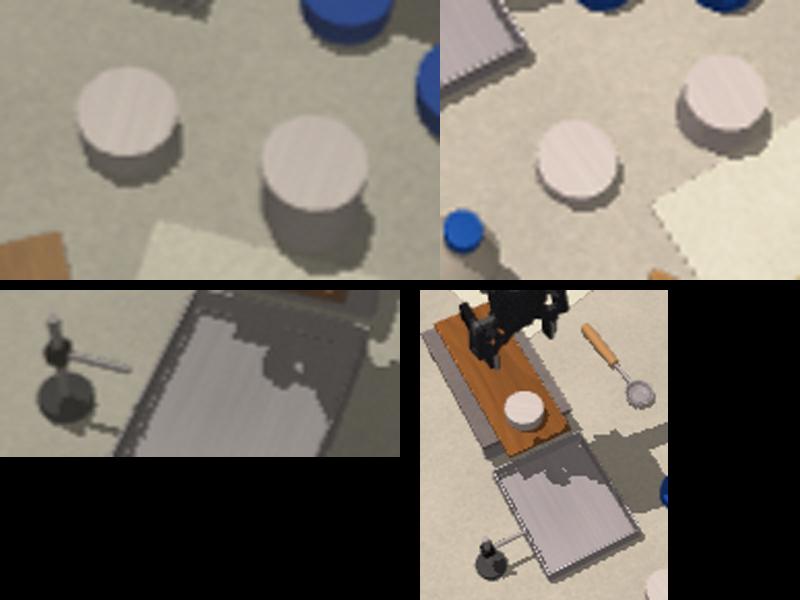

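The crop confirms the choice. The flat tin is at side (292,313) and scene (369,280), and the taller silver tin is at side (339,325) and scene (406,263). The needle tip is at about side (259,239) and scene (301,253).

```bash
cat > h.py <<'E'
from bench import *
import numpy as np, cv2
from scipy.spatial.transform import Rotation as Ro
def ray(n,uv,o=None):
    c=get_calibration(n); d=np.linalg.inv(c["camera_matrix"])@[*uv,1]
    if n=="wrist":
        R=Ro.from_quat(np.roll(o["eef_rot"],-1)).as_matrix(); M=c["mount"]
        return R@M[:3,3]+o["eef_pos"], R@M[:3,:3]@d
    return -c["R"].T@c["t"], c["R"].T@d
def hit(n,uv,z,o=None):
    p,d=ray(n,uv,o); return p+d*(z-p[2])/d[2]
def tri(*rs):
    A=0;b=0
    for p,d in rs:
        d=d/np.linalg.norm(d);P=np.eye(3)-np.outer(d,d);A=A+P;b=b+P@p
    return np.linalg.solve(A,b)
def dp(target,o=None):
    o=o or get_obs(); R=Ro.from_quat(np.roll(o["eef_rot"],-1)).as_matrix()
    return (R.T@(np.array(target)-o["eef_pos"])/.25).round(4)
E
python3 - <<'E'
from h import *
for k,s,c,z in (("flat",(291.75,313),(369.25,280),.024),("tall",(338.7,325.5),(406.5,263),.05),("base",(310.5,196),(300.3,191.6),.092),("needle",(259,239),(301.3,253.5),.064)):
    print(k,hit("side",s,z).round(4),hit("scene",c,z).round(4),tri(ray("side",s),ray("scene",c)).round(4))
for n,uv in (("fr",(322.1,202.7)),("fl",(294,215.8)),("rl",(257.3,152))): print(n,hit("scene",uv,.068).round(4))
E
```

```text
flat [0.5631 0.3466 0.024 ] [0.567  0.3481 0.024 ] [0.5646 0.346  0.0204]
tall [0.446  0.3768 0.05  ] [0.449  0.3789 0.05  ] [0.447  0.3774 0.0483]
base [0.5726 0.0059 0.092 ] [ 0.5779 -0.0007  0.092 ] [ 0.5743 -0.007   0.0798]
needle [0.6866 0.1633 0.064 ] [0.693 0.17  0.064] [0.6895 0.1655 0.0614]
fr [0.5368 0.0638 0.068 ]
fl [0.6388 0.0502 0.068 ]
rl [ 0.5991 -0.2429  0.068 ]
```

The triangulated heights agree with the given sizes to within a few mm, except base_tin, whose pixel I only guessed. Next is a wrist picture of the board from the start pose.

```bash
python3 - <<'E'
from h import *
cv2.imwrite("pics/w1.png",camera("wrist"))
E
```

```text
(no output)
```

View pics/w1.png

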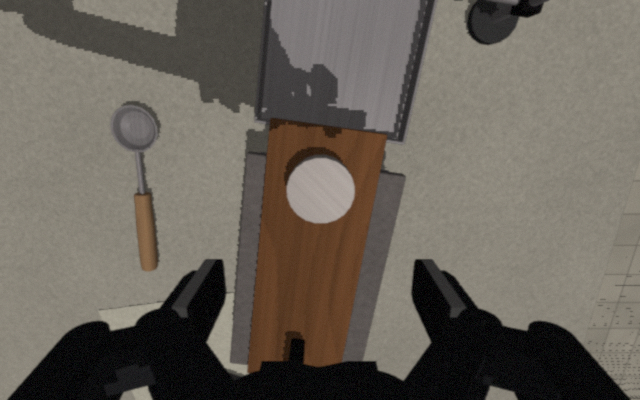

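Request:
arm_command(dp=[[0.25,0,0],[0.5,0,0],[0.75,0,0],[1,0,0],[1,0,0]], turn=[[0,0,0],[0,0,0],[0,0,0],[0,0,0],[0,0,0]], jaw=[1,1,1,1,1])

```text
time_s: 0.78
eef_pos: [0.5738, 0.2545, 0.2307]
eef_rot: [-0.001, 0.705, 0.709, 0.0]
wrist_force: [0.2, -0.8, 0.5]
opening: 0.999
grasp_force: 0.0
```

The wrist picture shows base_tin's top at (321,190), the board's front corners at (270,119) and (386,133), its edges running down to (249,365) and (343,362), and the handle near (297,350).

```bash
python3 - <<'E'
from h import *
o0=dict(eef_pos=np.array([.574516,.000081,.230482]),eef_rot=np.array([-6.45e-4,.707127,.707086,-4.34e-4]))
print("base",hit("wrist",(321,190),.092,o0).round(4))
P={k:hit("wrist",uv,.068,o0) for k,uv in dict(fl=(270,119),fr=(386,133),bl=(249,365),br=(343,362)).items()}
for k in P: print(k,P[k].round(4))
for a,b in(("bl","fl"),("br","fr")):
    d=P[b]-P[a]; print(np.degrees(np.arctan2(d[1],d[0])))
print("w",np.linalg.norm(P["fl"]-P["fr"]))
o=get_obs(); print(o["eef_pos"],o["eef_rot"]); cv2.imwrite("pics/w2.png",camera("wrist"))
E
```

```text
base [ 0.5764 -0.0027  0.092 ]
fl [0.5297 0.058  0.068 ]
fr [0.6367 0.0454 0.068 ]
bl [ 0.4917 -0.2252  0.068 ]
br [ 0.6029 -0.2207  0.068 ]
82.36916111537629
82.7541779339677
w 0.10780076714794336
[0.57376213 0.25448773 0.23073549] [-6.00266810e-04  7.05020705e-01  7.09186467e-01  3.09410736e-05]
```

View pics/w2.png

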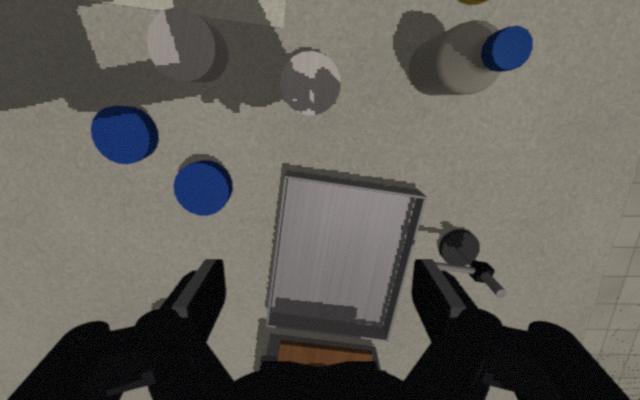

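The flat tin's top is at (310,82) and the needle tip at about (434,264).

```bash
python3 - <<'E'
from h import *
o=get_obs()
print("flat",hit("wrist",(310,82),.024,o).round(4),"tall",hit("wrist",(181,45),.05,o).round(4),"needle",hit("wrist",(434,264),.0675,o).round(4))
print("tri",tri(ray("wrist",(434,264),o),ray("side",(259,239)),ray("scene",(301.3,253.5))).round(4))
print(dp((.5655,.3465,.10)))
E
```

```text
flat [0.5648 0.3435 0.024 ] tall [0.4484 0.3737 0.05  ] needle [0.6965 0.161  0.0675]
tri [0.6912 0.1674 0.0695]
[ 0.3777 -0.0325  0.5224]
```

Request:
arm_command(dp=[[0.25,-0.033,0],[0.376,-0.033,0.2],[0.376,-0.033,0.45],[0.376,-0.033,0.52],[0.376,-0.033,0.52]], turn=[[0,0,0],[0,0,0],[0,0,0],[0,0,0],[0,0,0]], jaw=[1,1,1,1,1])

```text
time_s: 1.45
eef_pos: [0.5667, 0.3425, 0.1007]
eef_rot: [-0.0, 0.708, 0.707, -0.001]
wrist_force: [0.1, -0.1, 0.3]
opening: 1.004
grasp_force: 0.0
```

```bash
python3 - <<'E'
from h import *
o=get_obs(); im=camera("wrist"); cv2.imwrite("pics/w3.png",im); print(o["eef_pos"],o["eef_rot"])
# expected top-rim circle for the estimate, drawn for check
c=get_calibration("wrist");M=c["mount"];R=Ro.from_quat(np.roll(o["eef_rot"],-1)).as_matrix()
def proj(X):
    q=M[:3,:3].T@(R.T@(X-o["eef_pos"])-M[:3,3]); q=c["camera_matrix"]@q; return q[:2]/q[2]
for t in np.linspace(0,6.283,60):
    cv2.circle(im,tuple(int(round(v)) for v in proj(np.array([.565+.031*np.cos(t),.346+.031*np.sin(t),.024]))),1,(0,0,255),-1)
cv2.imwrite("pics/w3o.png",im)
E
```

```text
[0.56672987 0.34253319 0.10065697] [-3.66691968e-04  7.07667788e-01  7.06544287e-01 -1.15686946e-03]
```

View pics/w3o.png

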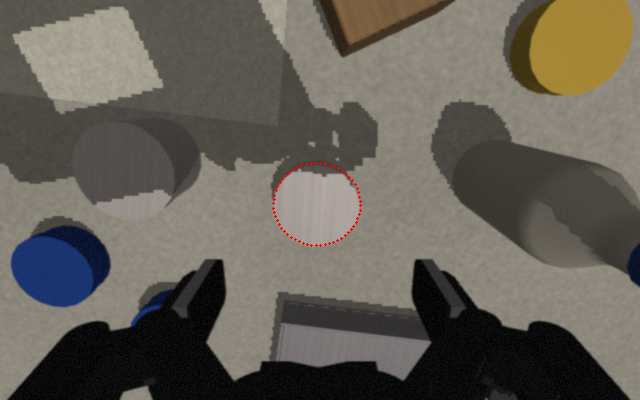

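The overlay fits the tin's rim at (317,204), so the flat tin is at (0.565, 0.346). I'll descend and grip.

Request:
arm_command(dp=[[0.013,-0.006,0.2],[0.013,-0.006,0.39],[0.013,-0.006,0.396],[0.013,-0.006,0.396],[0.013,-0.006,0.396]], turn=[[0,0,0],[0,0,0],[0,0,0],[0,0,0],[0,0,0]], jaw=[1,1,1,0.5,0.3])

```text
time_s: 2.12
eef_pos: [0.5685, 0.3484, 0.0071]
eef_rot: [0.001, 0.707, 0.707, 0.003]
wrist_force: [0.8, -0.2, 5.2]
opening: 0.7
grasp_force: 65.3
```

Request:
arm_command(dp=[[0,0,0],[0,0,0],[0,0,0]], turn=[[0,0,0],[0,0,0],[0,0,0]], jaw=[0.2,0.2,0.2])

```text
time_s: 2.5
eef_pos: [0.5686, 0.3484, 0.007]
eef_rot: [0.002, 0.707, 0.707, 0.003]
wrist_force: [0.2, -0.6, 6.6]
opening: 0.699
grasp_force: 65.4
```

Request:
arm_command(dp=[[0,0,-0.1],[0,0,-0.3],[0,0,-0.5],[0,0,-0.56],[0,0,-0.56]], turn=[[0,0,0],[0,0,0],[0,0,0],[0,0,0],[0,0,0]], jaw=[0.2,0.2,0.2,0.2,0.2])

```text
time_s: 3.12
eef_pos: [0.5663, 0.3476, 0.1445]
eef_rot: [0.001, 0.707, 0.707, 0.002]
wrist_force: [-0.7, -0.7, -2.0]
opening: 0.696
grasp_force: 65.2
```

```bash
python3 - <<'E'
from h import *
o=get_obs(); im=camera("wrist"); print(o["eef_pos"],o["eef_rot"],o["wrist_force"],o["opening"])
R=Ro.from_quat(np.roll(o["eef_rot"],-1)).as_matrix();print(R.round(4))
c=get_calibration("wrist");M=c["mount"]
def proj(X):
    q=M[:3,:3].T@(X-M[:3,3]); q=c["camera_matrix"]@q; return q[:2]/q[2]
for h,col in((-.018,(0,0,255)),(-.024,(0,255,0))):
  for t in np.linspace(0,6.283,90):
    cv2.circle(im,tuple(int(round(v)) for v in proj(np.array([.031*np.cos(t),.031*np.sin(t),h]))),0,col,-1)
cv2.imwrite("pics/w4o.png",cv2.resize(im[130:380,160:480],(768,600),interpolation=2))
E
```

```text
[0.56627685 0.34763632 0.14449307] [0.00080593 0.70710313 0.70710765 0.00181429] [-0.72136082 -0.74699497 -1.96010517] 0.6960551652699678
[[-0.      1.      0.0037]
 [ 1.      0.      0.0014]
 [ 0.0014  0.0037 -1.    ]]
```

View pics/w4o.png

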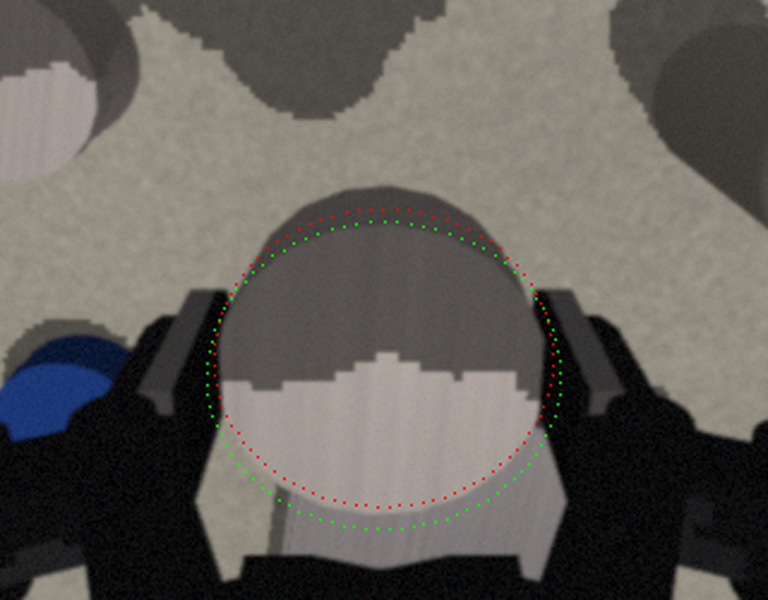

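The overlay shows the tin centred in the grip (red rim at about (385,360) in the crop), with its underside about 7 mm below the TCP. Next I'll refine base_tin's centre in w1 while carrying the tin over.

```bash
python3 - <<'E'
from h import *
o0=dict(eef_pos=np.array([.574516,.000081,.230482]),eef_rot=np.array([-6.45e-4,.707127,.707086,-4.34e-4]))
im=cv2.imread("pics/w1.png"); r=cv2.cvtColor(im,cv2.COLOR_BGR2HSV)
m=((r[...,1]<45)&(r[...,2]>130)).astype(np.uint8); m[:140]=0;m[240:]=0;m[:,:280]=0;m[:,362:]=0
cs=max(cv2.findContours(m,0,1)[0],key=cv2.contourArea); h=cv2.convexHull(cs)
e=cv2.fitEllipse(h); print(e)
P=np.array([hit("wrist",p[0],.092,o0) for p in h]); c,rad=cv2.minEnclosingCircle(P[:,:2].astype(np.float32)*1000);print(c,rad, hit("wrist",e[0],.092,o0))
E
```

```text
((320.3042907714844, 190.2398681640625), (64.94515991210938, 67.34452819824219), 89.86163330078125)
(575.7156982421875, -3.9074947834014893) 30.686132431030273 [ 0.57572599 -0.00294316  0.092     ]
```

Request:
arm_command(dp=[[-0.25,0,0],[-0.5,0,0],[-0.75,0,0],[-1,0,0],[-1,0,0]], turn=[[0,0,0],[0,0,0],[0,0,0],[0,0,0],[0,0,0]], jaw=[0.2,0.2,0.2,0.2,0.2])

```text
time_s: 3.8
eef_pos: [0.5639, 0.093, 0.1398]
eef_rot: [-0.001, 0.709, 0.705, -0.002]
wrist_force: [0.9, 0.8, -1.7]
opening: 0.701
grasp_force: 65.2
```

Request:
arm_command(dp=[[-0.2,0.04,0],[-0.385,0.04,0],[-0.385,0.04,0.1],[-0.385,0.04,0.12],[-0.385,0.04,0.12]], turn=[[0,0,0],[0,0,0],[0,0,0],[0,0,0],[0,0,0]], jaw=[0.2,0.2,0.2,0.2,0.2])

```text
time_s: 4.42
eef_pos: [0.5743, 0.0023, 0.111]
eef_rot: [-0.001, 0.707, 0.708, -0.001]
wrist_force: [1.2, -0.6, -0.9]
opening: 0.695
grasp_force: 65.2
```

```bash
python3 - <<'E'
from h import *
for i in range(4):
    camera("side") ; o=get_obs(); print(o["eef_pos"].round(4),Ro.from_quat(np.roll(o["eef_rot"],-1)).as_matrix().round(3)[:,2])
o=get_obs();im=camera("wrist");cv2.imwrite("pics/w5.png",im)
s=camera("side");c=camera("scene")
O=np.zeros((600,800,3),np.uint8)
O[:300,:400]=cv2.resize(s[160:235,260:360],(400,300),interpolation=2)
O[:300,400:]=cv2.resize(c[145:220,250:350],(400,300),interpolation=2)
O[300:,:480]=cv2.resize(im,(480,300))
cv2.imwrite("pics/c5.png",O)
E
```

```text
[0.575  0.0022 0.1119] [-0.001  0.    -1.   ]
[0.5755 0.002  0.1125] [ 0.  0. -1.]
[0.5757 0.0018 0.1128] [ 0.001 -0.    -1.   ]
[0.5758 0.0017 0.113 ] [ 0.001 -0.    -1.   ]
```

View pics/c5.png

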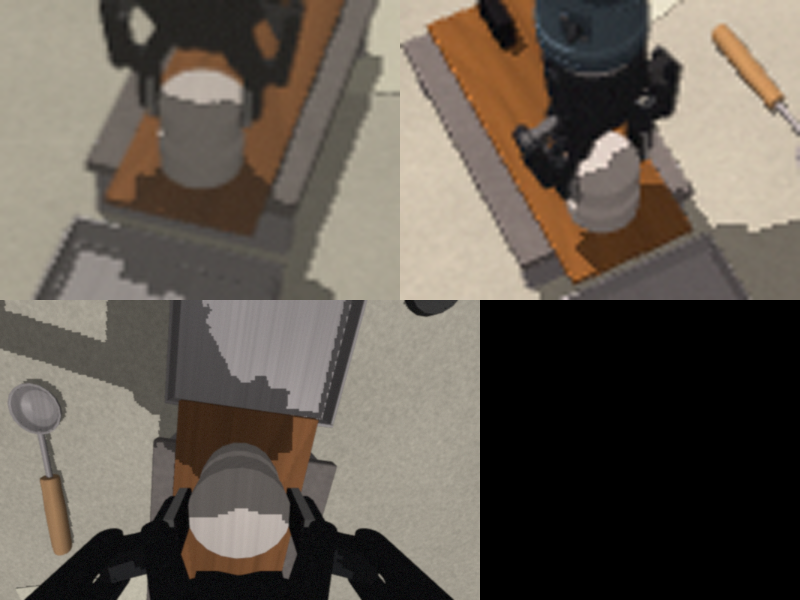

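The held tin sits directly over base_tin in all three views, with about 5 mm left to correct in y. I'll lower it and watch the force.

Request:
arm_command(dp=[[-0.02,0,0],[-0.02,0,0.03],[-0.02,0,0.045],[-0.02,0,0.045],[-0.02,0,0.045]], turn=[[0,0,0],[0,0,0],[0,0,0],[0,0,0],[0,0,0]], jaw=[0.2,0.2,0.2,0.2,0.2])

```text
time_s: 5.4
eef_pos: [0.5753, -0.004, 0.101]
eef_rot: [-0.0, 0.707, 0.707, -0.0]
wrist_force: [0.4, -0.8, -1.5]
opening: 0.699
grasp_force: 65.2
```

Request:
arm_command(dp=[[0,0,0.006],[0,0,0.01],[0,0,0.01],[0,0,0.01]], turn=[[0,0,0],[0,0,0],[0,0,0],[0,0,0]], jaw=[0.2,0.2,0.2,0.2])

```text
time_s: 5.9
eef_pos: [0.5755, -0.004, 0.099]
eef_rot: [0.0, 0.707, 0.707, 0.0]
wrist_force: [-2.3, 0.9, 4.7]
opening: 0.699
grasp_force: 65.8
```

Contact is at 5 N, so I'll release and rise.

Request:
arm_command(dp=[[0,0,0],[0,0,0],[0,0,0],[0,0,-0.05],[0,0,-0.2]], turn=[[0,0,0],[0,0,0],[0,0,0],[0,0,0],[0,0,0]], jaw=[0.85,1,1,1,1])

```text
time_s: 6.52
eef_pos: [0.5737, -0.0037, 0.1476]
eef_rot: [-0.002, 0.707, 0.707, -0.001]
wrist_force: [0.3, 0.4, -0.2]
opening: 0.997
grasp_force: 0.0
```

Request:
arm_command(dp=[[0,0,-0.2],[0,0,-0.4],[0,0,-0.45],[0,0,-0.45]], turn=[[0,0,0],[0,0,0],[0,0,0],[0,0,0]], jaw=[1,1,1,1])

```text
time_s: 7.02
eef_pos: [0.5757, -0.0041, 0.2622]
eef_rot: [0.001, 0.707, 0.707, 0.001]
wrist_force: [0.3, -0.5, -0.5]
opening: 0.999
grasp_force: 0.0
```

```bash
python3 - <<'E'
from h import *
o=get_obs(); im=camera("wrist");cv2.imwrite("pics/w6.png",im);print(o["eef_pos"].tolist(),o["eef_rot"].tolist(),o["wrist_force"])
s=camera("side");c=camera("scene")
O=np.zeros((600,800,3),np.uint8)
O[:400,:640]=im
O[400:,:400]=cv2.resize(s[175:225,260:360],(400,200),interpolation=2)
O[400:,400:]=cv2.resize(c[165:215,250:350],(400,200),interpolation=2)
cv2.imwrite("pics/c6.png",O)
E
```

```text
[0.5756741400107707, -0.004054715350960543, 0.26221207871425567] [0.0009599800030921858, 0.7071032037182542, 0.7071094303481388, 0.0006254938094727904] [ 0.25824808 -0.5176771  -0.5165121 ]
```

View pics/c6.png

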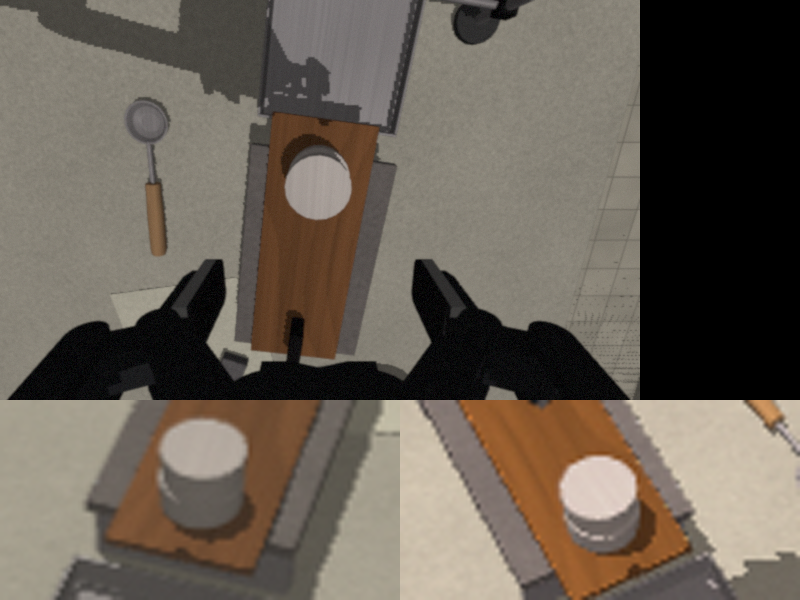

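The tins are stacked squarely. In w6 the stack's top is at (318,187). The board's corners are at (275,113), (379,126), (251,350) and (334,357), and the handle's front is near (297,320). I'll now fit the edges numerically.

```bash
cat > bd.py <<'E'
from h import *
def brown(im):
    r=cv2.cvtColor(im,cv2.COLOR_BGR2HSV); return ((r[...,0]<20)&(r[...,1]>95)&(r[...,2]>25)).astype(np.uint8)
def line(pts):
    vx,vy,x,y=cv2.fitLine(np.array(pts,np.float32),cv2.DIST_HUBER,0,.001,.001).ravel(); return np.array([x,y]),np.array([vx,vy])
E
python3 - <<'E'
from bd import *
im=cv2.imread("pics/w6.png");m=brown(im)
o=dict(eef_pos=np.array([.57567,-.00405,.26221]),eef_rot=np.array([.00096,.70710,.70711,.00063]))
H=lambda u,v,z=.068:hit("wrist",(u,v),z,o)[:2]
L=[];Rr=[];F=[];B=[]
for v in range(125,330,3):
    x=np.where(m[v,230:400])[0]+230
    L.append(H(x[0]-.5,v)); Rr.append(H(x[-1]+.5,v))
for u in range(282,372,3):
    y=np.where(m[90:150,u])[0]+90; 
    if len(y): F.append(H(u,y[0]-.5))
for u in [*range(258,283,3),*range(307,330,3)]:
    y=np.where(m[300:375,u])[0]+300
    if len(y): B.append(H(u,y[-1]+.5))
for n,p in (("L",L),("R",Rr),("F",F),("B",B)):
    c,d=line(p); print(n,c.round(4),np.degrees(np.arctan2(d[1],d[0])).round(2))
for n,uv in dict(rfl=(251,141),rbl=(236,341),rfr=(395,165),rbr=(355,353)).items(): print(n,H(*uv,.06).round(4))
# handle top: dark pixels
g=im.max(2); d=(g<40); 
for v in range(312,362,5): 
    x=np.where(d[v,275:320])[0]+275; print(v,x.min() if len(x) else 0,x.max() if len(x) else 0)
for uv in ((297,318),(293,360)): print(H(*uv,.102).round(4))
E
```

```text
L [ 0.5114 -0.0707] 82.12
R [ 0.6213 -0.0734] 82.04
F [0.5908 0.0511] -7.95
B [ 0.5423 -0.2433] -8.17
rfl [0.5047 0.0285]
rbl [ 0.4687 -0.2296]
rfr [0.6588 0.0026]
rbr [ 0.6241 -0.2495]
312 0 0
317 291 300
322 291 303
327 290 302
332 290 302
337 289 302
342 288 301
347 288 300
352 288 300
357 288 298
[ 0.5519 -0.1614]
[ 0.546  -0.2199]
```

The board's yaw is 82.05°, the same as the riser's edges. The measured size, 109 x 298 mm, matches, and the handle centre comes out at (0.547, -0.2095). I'll move above the handle.

Request:
arm_command(dp=[[-0.25,-0.03,0],[-0.5,-0.06,0],[-0.75,-0.09,0.05],[-0.822,-0.114,0.3],[-0.822,-0.114,0.45]], turn=[[0,0,0.1],[0,0,0.2],[0,0,0.265],[0,0,0.265],[0,0,0.265]], jaw=[1,1,1,1,1])

```text
time_s: 7.8
eef_pos: [0.5443, -0.2105, 0.1443]
eef_rot: [-0.002, 0.755, 0.655, -0.001]
wrist_force: [-0.9, 0.5, 0.4]
opening: 0.999
grasp_force: 0.0
```

```bash
python3 - <<'E'
from h import *
camera("side");camera("scene");camera("side")
o=get_obs(); R=Ro.from_quat(np.roll(o["eef_rot"],-1)).as_matrix(); print(o["eef_pos"].round(4),np.degrees(np.arctan2(R[1,0],R[0,0])),R[:,2].round(4)); print(dp((.5472,-.2095,.076),o))
im=camera("wrist");cv2.imwrite("pics/w7.png",im)
g=im.max(2)<45
for v in range(200,300,8):
    x=np.where(g[v,270:370])[0]+270; print(v,x.min() if len(x) else 0,x.max() if len(x) else 0)
c=get_calibration("wrist");M=c["mount"]
def proj(X):
    q=M[:3,:3].T@(R.T@(np.array(X)-o["eef_pos"])-M[:3,3]); q=c["camera_matrix"]@q; return (q[:2]/q[2]).round(1)
u=np.array([.1384,.9904,0]);n=np.array([.9904,-.1384,0]);h=np.array([.5472,-.2095,.102])
for a in(-.025,.025):
  for b in(-.008,.008): print(a,b,proj(h+a*u+b*n))
E
```

```text
[ 0.5442 -0.2082  0.1448] 82.01410561333853 [-0.0071  0.0046 -1.    ]
[-0.0046  0.0148  0.2749]
200 312 337
208 312 336
216 312 336
224 312 336
232 312 336
240 312 336
248 313 336
256 313 336
264 314 334
272 0 0
280 0 0
288 0 0
296 0 0
-0.025 -0.008 [312.  266.1]
-0.025 0.008 [336.9 266.2]
0.025 -0.008 [311.5 191.3]
0.025 0.008 [338.3 191.3]
```

The handle's pixels match the prediction to within 1–2 px. I'll descend and grip it.

Request:
arm_command(dp=[[-0.005,0.009,0.12],[-0.005,0.009,0.24],[-0.005,0.009,0.27],[-0.005,0.009,0.27],[-0.005,0.009,0.27]], turn=[[0,0,0],[0,0,0],[0,0,0],[0,0,0],[0,0,0]], jaw=[1,1,1,1,1])

```text
time_s: 8.62
eef_pos: [0.5501, -0.2116, 0.0831]
eef_rot: [0.002, 0.754, 0.657, 0.0]
wrist_force: [0.4, 0.3, 1.2]
opening: 1.002
grasp_force: 0.0
```

```bash
python3 - <<'E'
from h import *
for i in range(3): camera("side")
o=get_obs(); R=Ro.from_quat(np.roll(o["eef_rot"],-1)).as_matrix(); print(o["eef_pos"].round(4),np.degrees(np.arctan2(R[1,0],R[0,0])),R[:,2].round(4),o["wrist_force"]); print(dp((.5472,-.2095,.076),o))
E
```

```text
[ 0.5496 -0.2114  0.0823] 82.05582681718302 [ 0.0018 -0.0011 -1.    ] [-0.03005617  1.03196117 -0.91783951]
[ 0.0064 -0.0105  0.0253]
```

Request:
arm_command(dp=[[0.004,-0.008,0.016],[0.004,-0.008,0.016],[0.004,-0.008,0.016],[0.004,-0.008,0.016]], turn=[[0,0,0],[0,0,0],[0,0,0],[0,0,0]], jaw=[1,0.8,0.6,0.45])

```text
time_s: 9.28
eef_pos: [0.547, -0.2098, 0.077]
eef_rot: [0.0, 0.754, 0.656, 0.0]
wrist_force: [-0.3, -1.0, 0.9]
opening: 0.446
grasp_force: 0.0
```

Request:
arm_command(dp=[[0,0,0],[0,0,0],[0,0,0],[0,0,0],[0,0,0]], turn=[[0,0,0],[0,0,0],[0,0,0],[0,0,0],[0,0,0]], jaw=[0.3,0.2,0.1,0.0,0.0])

```text
time_s: 9.9
eef_pos: [0.5472, -0.2099, 0.0773]
eef_rot: [0.0, 0.754, 0.656, 0.0]
wrist_force: [0.4, -0.5, 2.4]
opening: 0.173
grasp_force: 60.3
```

Gripped without disturbing the board. I'll slide it out gently along tool x.

Request:
arm_command(dp=[[0.01,0,0],[0.03,0,0],[0.06,0,0],[0.09,0,0],[0.12,0,0]], turn=[[0,0,0],[0,0,0],[0,0,0],[0,0,0],[0,0,0]], jaw=[0,0,0,0,0])

```text
time_s: 10.52
eef_pos: [0.5514, -0.1798, 0.0773]
eef_rot: [0.0, 0.754, 0.656, -0.0]
wrist_force: [-0.1, -5.1, 2.4]
opening: 0.174
grasp_force: 60.5
```

Request:
arm_command(dp=[[0.03,0,0],[0.06,0,0],[0.09,0,0],[0.12,0,0],[0.15,0,0]], turn=[[0,0,0],[0,0,0],[0,0,0],[0,0,0],[0,0,0]], jaw=[0,0,0,0,0])

```text
time_s: 11.15
eef_pos: [0.5565, -0.1426, 0.0773]
eef_rot: [0.0, 0.754, 0.657, -0.0]
wrist_force: [-1.7, -5.7, 2.7]
opening: 0.18
grasp_force: 60.5
```

Request:
arm_command(dp=[[0.03,0,0],[0.06,0,0],[0.08,0,0],[0.09,0,0],[0.09,0,0]], turn=[[0,0,0],[0,0,0],[0,0,0],[0,0,0],[0,0,0]], jaw=[0,0,0,0,0])

```text
time_s: 11.78
eef_pos: [0.5596, -0.1201, 0.0773]
eef_rot: [-0.0, 0.754, 0.657, 0.0]
wrist_force: [-1.2, -1.8, 5.3]
opening: 0.174
grasp_force: 60.7
```

```bash
python3 - <<'E'
from h import *
for i in range(2): camera("side")
o=get_obs(); R=Ro.from_quat(np.roll(o["eef_rot"],-1)).as_matrix(); print(o["eef_pos"].tolist(),o["eef_rot"].tolist(),np.degrees(np.arctan2(R[1,0],R[0,0])),R[:,2].round(4),o["wrist_force"],o["torque"])
u=np.array([.1384,.9904,0]);n=np.array([.9904,-.1384,0]); d=o["eef_pos"]-[.5472,-.2098,.0773]; print(d@u,d@n,d[2])
w=camera("wrist");s=camera("side");c=camera("scene")
for k,i in zip("w s c".split(),(w,s,c)): cv2.imwrite(f"pics/{k}8.png",i)
O=np.zeros((600,800,3),np.uint8)
O[:300,:]=cv2.resize(s[205:265,210:370],(800,300),interpolation=2)
O[300:,:400]=cv2.resize(c[205:280,260:360],(400,300),interpolation=2)
O[300:,400:]=cv2.resize(w[0:225,200:500],(400,300))
cv2.imwrite("pics/c8.png",O)
E
```

```text
[0.559590846692256, -0.12013728426218163, 0.07727877942529984] [-0.00011758950907891614, 0.7543521738257347, 0.6564698674673375, 0.0003116480584893131] 82.06240423388066 [ 3.e-04  6.e-04 -1.e+00] [-0.93859536 -1.16113663  5.19846922] [-0.22320183  0.03568575  0.06053931]
0.09051684684894352 -0.00013742529410373127 -2.122057470015093e-05
```

View pics/c8.png

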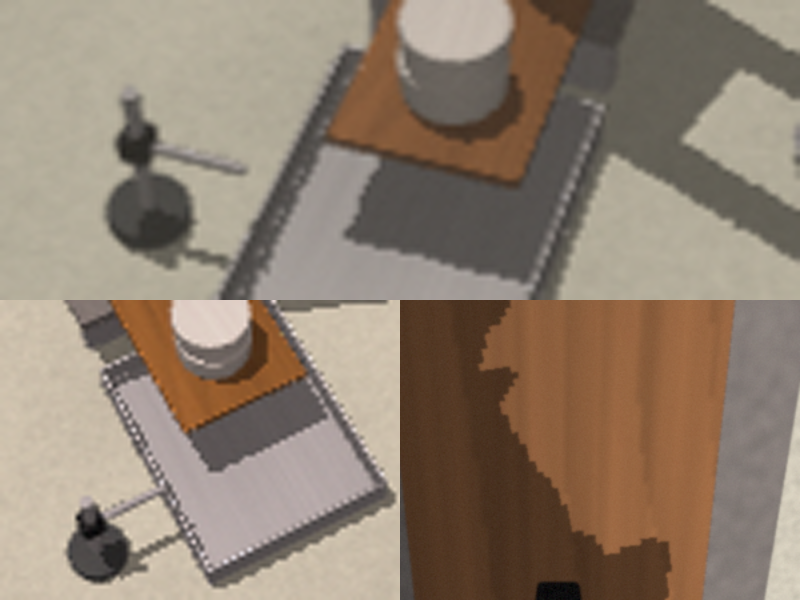

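In the side view the needle tip is at (259,239) and the board's front corners are at (275.6,233) and (313.8,241). In the scene view the tip is at about (300.8,253.3) and the corners at (306.5,237.5) and (336.5,224). I'll compute the remaining distance within each image, so that the calibration bias cancels.

```bash
python3 - <<'E'
from bd import *
u=np.array([.1384,.9904,0]);n=np.array([.9904,-.1384,0])
f=lambda p:(np.round(p@u,4),np.round(p@n,4))
for k,t,pts in (("side",(259.1,238.8),((275.6,233),(313.8,241))),("scene",(300.75,253.3),((306.5,237.5),(336.5,224)))):
    print(k,"tip",f(hit(k,t,.065)),"corners",*[f(hit(k,p,.068)) for p in pts])
p=tri(ray("side",(259.1,238.8)),ray("scene",(300.75,253.3)));print("tri",p.round(4),f(p))
# front-edge line fits of brown region
for k,fn,cols in (("side","pics/s8.png",range(279,310,2)),("scene","pics/c8.png",None)):
    if k=="scene": fn="pics/c8.png"
for k in("side","scene"):
    im=camera(k); cv2.imwrite(f"pics/{k}9.png",im); m=brown(im); F=[]
    for c in (range(279,311,2) if k=="side" else range(309,335,2)):
        y=np.where(m[195:255,c])[0]+195
        if len(y): F.append(hit(k,(c,y.max()+.5),.068))
    F=np.array(F); print(k,"front u",np.median(F@u).round(4),(F@u).round(3))
# needle pixels: brightness along the needle axis in side view
for k,x0,x1,y0,y1 in(("side",248,268,232,246),("scene",288,312,246,262)):
    print(k);print(cv2.imread(f"pics/{k}9.png")[y0:y1,x0:x1].mean(2).astype(int))
E
```

```text
side tip (np.float64(0.2568), np.float64(0.6571)) corners (np.float64(0.2267), np.float64(0.6211)) (np.float64(0.2228), np.float64(0.5144))
scene tip (np.float64(0.2633), np.float64(0.6642)) corners (np.float64(0.2256), np.float64(0.6252)) (np.float64(0.2284), np.float64(0.5198))
tri [0.69   0.1631 0.0593] (np.float64(0.257), np.float64(0.6608))
side front u 0.2261 [0.226 0.224 0.226 0.224 0.226 0.228 0.226 0.228 0.226 0.228 0.226 0.225
 0.226 0.225 0.227 0.228]
scene front u 0.2255 [0.226 0.226 0.226 0.226 0.226 0.226 0.225 0.225 0.225 0.225 0.225 0.225
 0.225]
side
[[166 168 170 170 167 169 171 169 168 168 167 167 167 168 168 166 167 164
  167 166]
 [168 169 168 169 169 168 170 170 169 169 168 168 168 167 166 166 165 165
  166 161]
 [172 165 168 170 170 167 166 167 169 170 169 167 167 168 169 168 166 165
  165 160]
 [165 149 156 156 165 161 160 163 169 169 169 168 169 170 170 168 169 170
  164 141]
 [131 147 150 157 154 148 151 153 167 164 167 167 167 170 171 170 170 169
  163 134]
 [116 109 109 113 129 146 150 156 155 147 159 165 169 169 168 169 170 165
  140 102]
 [170 164 141 11
[... 1587 characters left out ...]
85 139 174 171 159 135 104 144 197 197 194 182  95 104 197 105 172
  174 175 173 171 171 170]
 [142 173 169 158 131 103 144 190 191 193 195 192 186 128 102 154 102 170
  173 175 173 172 171 172]
 [171 159 132 103 139 187 188 190 190 189 191 190 190 188 136  93 106 170
  172 174 173 172 173 171]
 [132 118 140 191 192 193 191 191 195 189 191 190 191 191 156  89  93 110
  170 173 174 174 174 172]
 [138 190 190 194 195 194 194 195 193 196 196 189 192 190 181 132 103 200
  104 172 174 174 175 173]
 [189 188 187 192 193 191 192 191 192 193 191 188 191 195 192 179  81 114
  119 171 174 175 175 174]
 [111 165 190 188 188 193 194 191 198 196 193 190 191 194 195 187 132 115
  195  92 107 173 175 176]]
```

```bash
python3 - <<'E'
from h import *
u=np.array([.1384,.9904,0]);n=np.array([.9904,-.1384,0])
for k,ps in(("side",((250,236.4),(254,237.2),(257,238.0),(258.6,238.4))),("scene",((292,255.5),(296,253.5),(298,252.6),(300.5,251.5)))):
    for p in ps: q=hit(k,p,.064); print(k,p,q.round(4),(q@u).round(4),(q@n).round(4))
print(tri(ray("side",(258.6,238.4)),ray("scene",(300.5,251.5))).round(4))
E
```

```text
side (250, 236.4) [0.7126 0.1583 0.064 ] 0.2554 0.6839
side (254, 237.2) [0.7013 0.1593 0.064 ] 0.2548 0.6726
side (257, 238.0) [0.6927 0.1607 0.064 ] 0.2551 0.6638
side (258.6, 238.4) [0.6882 0.1614 0.064 ] 0.2551 0.6592
scene (292, 255.5) [0.7195 0.1588 0.064 ] 0.2568 0.6907
scene (296, 253.5) [0.7061 0.1605 0.064 ] 0.2567 0.6771
scene (298, 252.6) [0.6995 0.1617 0.064 ] 0.2569 0.6704
scene (300.5, 251.5) [0.6913 0.1632 0.064 ] 0.2573 0.6621
[0.6897 0.1609 0.0614]
```

The needle's u is constant along its length, so it lies square to the board. Seen from these cameras, the brown region may include the board's front face, so I'll separate the upper edge from it.

```bash
python3 - <<'E'
from h import *
for k,cols,y0,y1 in(("side",(282,288,294,300,306),228,246),("scene",(309,314,319,324,329),224,242)):
    im=cv2.imread(f"pics/{k}9.png").astype(int)
    print(k,y0)
    for c in cols: print(c,im[y0:y1,c,2].tolist())
u=np.array([.1384,.9904,0]);n=np.array([.9904,-.1384,0])
# predicted rows of top/bottom front edge for u=.2237
for k in("side","scene"):
    C=get_calibration(k)
    for z in(.068,.060):
        r=[]
        for l in(.53,.5709,.61):
            q=C["camera_matrix"]@(C["R"]@(.2237*u+l*n+[0,0,z])+C["t"]); r.append((q[:2]/q[2]).round(1).tolist())
        print(k,z,r)
E
```

```text
side 228
282 [138, 137, 136, 134, 132, 126, 79, 107, 156, 156, 157, 158, 157, 154, 137, 129, 86, 85]
288 [125, 129, 132, 132, 133, 132, 129, 90, 78, 85, 84, 84, 82, 83, 84, 84, 83, 84]
294 [85, 83, 116, 127, 127, 127, 128, 126, 120, 73, 76, 84, 83, 83, 84, 85, 84, 84]
300 [103, 99, 73, 75, 84, 122, 119, 120, 122, 119, 80, 79, 81, 83, 84, 83, 84, 84]
306 [93, 73, 73, 71, 86, 129, 129, 130, 129, 129, 127, 112, 74, 81, 85, 87, 87, 87]
scene 224
309 [137, 146, 145, 145, 145, 149, 152, 154, 158, 157, 156, 157, 85, 84, 90, 91, 91, 93]
314 [99, 80, 150, 153, 153, 153, 153, 152, 153, 153, 75, 89, 91, 91, 93, 91, 91, 91]
319 [78, 89, 143, 145, 146, 146, 148, 104, 83, 91, 92, 90, 91, 93, 92, 92, 91, 92]
324 [138, 139, 137, 141, 143, 70, 94, 94, 95, 96, 95, 95, 94, 91, 93, 93, 93, 92]
329 [149, 149, 147, 84, 94, 91, 92, 92, 94, 92, 92, 93, 93, 93, 94, 96, 109, 179]
side 0.068 [[308.1, 239.9], [293.6, 236.4], [279.8, 233.1]]
side 0.06 [[308.1, 241.8], [293.6, 238.4], [280.0, 235.1]]
scene 0.068 [[333.0, 224.2], [321.6, 229.6], [310.6, 234.9]]
scene 0.06 [[332.9, 225.4], [321.6, 230.8], [310.6, 236.0]]
```

The predicted edge rows for u = 0.2237 match both images to within about 0.3 px, so the front edge is confirmed. The earlier wrist picture w2 has finer resolution at the needle (about 1 mm/px), so I'll use it for the needle axis.

```bash
python3 - <<'E'
from h import *
im=cv2.imread("pics/w2.png").astype(int).mean(2).astype(int)
print(im[252:284,[436,440,444,448,452,456,460,464,468]].T)
o=dict(eef_pos=np.array([.57376,.25449,.23074]),eef_rot=np.array([-6e-4,.705021,.709186,3.1e-5]))
C=get_calibration("wrist");M=C["mount"];R=Ro.from_quat(np.roll(o["eef_rot"],-1)).as_matrix()
u=np.array([.1384,.9904,0]);n=np.array([.9904,-.1384,0])
for l in(.66,.68,.70):
    for uu in (.2551,.2569):
        q=C["camera_matrix"]@(M[:3,:3].T@(R.T@(uu*u+l*n+[0,0,.064]-o["eef_pos"])-M[:3,3]));print(l,uu,(q[:2]/q[2]).round(1))
E
```

```text
[[131 131 127 129 127 126 126 129 129 118  86  65  66  64  56  55  45  48
   46  43  45  48  47  45  47  42  44  48  47  40  42  33]
 [ 24  34  55  90 118 127 132 134 130 127 111  72  76  94 105 113 105  93
   67  48  45  51  49  47  44  43  45  49  45  50  47  45]
 [ 52  51  46  48  48  49  55  68  88 111 113  86  70  83  98 110 113 101
   73  33  10   9  12  27  34  41  46  47  45  46  45  47]
 [ 49  48  51  47  50  43  45  49  42  46  51  59  56  70  88 103 112 111
  114 111  89  50  21  17   8  12  13   8  15  31  39  43]
 [ 57  50  47  48  47  45  52  45  44  47  43  47  50  61  83  94 107 111
  113 113 125 125 111  75  31  14   5   1   2   0   7   7]
 [ 49  50  48  51  47  46  51  46  43  48  44  52  47  49  69  87 100 109
  111 115 124 127 127 127 126 112  98  78  50  15  13  10]
 [ 45  41  43  48  46  43  48  52  47  45  47  43  47  46  58  77  97 106
  111 112 117 126 129 126 126 126 127 127 126 122 121 120]
 [ 48  43  45  45  46  42  42  47  43  43  49  47  52  60  61  71  84  99
  109 109 113 123 129 128 129 131 131 132 129 129 126 128]
 [ 47  47  49  45  49  50  45  42  42  45  44  45  77 103 101  75  78  93
  105 112 104  98 112 120 124 132 128 130 129 130 124 128]]
0.66 0.2551 [425.8 264.4]
0.66 0.2569 [426.2 262.9]
0.68 0.2551 [443.9 266.8]
0.68 0.2569 [444.4 265.3]
0.7 0.2551 [462.  269.1]
0.7 0.2569 [462.4 267.7]
```

All three cameras agree on a needle axis at u ≈ 0.256, which leaves 32.3 mm (0.129 units).

Request:
arm_command(dp=[[0.02,0,0],[0.05,0,0],[0.08,0,0],[0.105,0,0],[0.12,0,0]], turn=[[0,0,0],[0,0,0],[0,0,0],[0,0,0],[0,0,0]], jaw=[0,0,0,0,0])

```text
time_s: 12.75
eef_pos: [0.5637, -0.0913, 0.0773]
eef_rot: [0.001, 0.754, 0.656, -0.0]
wrist_force: [-1.0, -5.7, 4.0]
opening: 0.171
grasp_force: 60.8
```

Request:
arm_command(dp=[[0.008,0,0],[0.009,0,0],[0.009,0,0],[0.009,0,0],[0.009,0,0]], turn=[[0,0,0],[0,0,0],[0,0,0],[0,0,0],[0,0,0]], jaw=[0,0,0,0,0])

```text
time_s: 13.38
eef_pos: [0.564, -0.0892, 0.0773]
eef_rot: [0.0, 0.754, 0.656, -0.0]
wrist_force: [-0.7, -5.4, 4.8]
opening: 0.175
grasp_force: 60.8
```

```bash
python3 - <<'E'
from h import *
u=np.array([.1384,.9904,0]);n=np.array([.9904,-.1384,0])
for k,cols,y0,y1 in(("side",(278,284,290,296,302),232,252),("scene",(317,322,327,332,337),230,252)):
    im=camera(k);cv2.imwrite(f"pics/{k}10.png",im);im=im.astype(int)
    for c in cols: print(c,y0,im[y0:y1,c,2].tolist())
    C=get_calibration(k)
    for z in (.068,.06):
        r=[]
        for l in(.53,.5709,.61):
            q=C["camera_matrix"]@(C["R"]@(.2560*u+l*n+[0,0,z])+C["t"]); r.append((q[:2]/q[2]).round(1).tolist())
        print(k,z,r)
o=get_obs(); R=Ro.from_quat(np.roll(o["eef_rot"],-1)).as_matrix()
d=o["eef_pos"]-[.5472,-.2098,.0773]; print(o["time_s"],d@u,d@n,d[2],R[:,2].round(4),o["wrist_force"],o["torque"],o["opening"],o["grasp_force"])
E
```

```text
278 232 [131, 134, 137, 138, 137, 137, 136, 134, 132, 122, 88, 93, 149, 157, 157, 158, 158, 157, 153, 136]
284 232 [128, 127, 127, 125, 123, 125, 129, 131, 133, 132, 134, 130, 75, 77, 84, 83, 83, 83, 82, 83]
290 232 [102, 101, 100, 100, 91, 81, 116, 128, 126, 127, 126, 126, 121, 83, 73, 83, 82, 82, 83, 82]
296 232 [105, 105, 103, 102, 101, 100, 81, 74, 72, 83, 121, 120, 118, 118, 114, 70, 74, 84, 83, 85]
302 232 [99, 101, 100, 100, 97, 79, 72, 72, 71, 85, 127, 129, 129, 129, 129, 121, 84, 83, 83, 85]
side 0.068 [[304.4, 248.9], [289.6, 245.3], [275.7, 241.9]]
side 0.06 [[304.4, 250.9], [289.7, 247.3], [275.8, 243.8]]
317 230 [109, 106, 96, 147, 154, 152, 152, 150, 150, 148, 147, 143, 148, 85, 93, 91, 92, 91, 91, 91, 92, 94]
322 230 [105, 89, 80, 92, 145, 147, 148, 149, 148, 153, 85, 83, 93, 92, 93, 94, 94, 92, 94, 93, 93, 94]
327 230 [74, 74, 139, 148, 146, 146, 144, 141, 74, 94, 95, 96, 94, 93, 94, 94, 95, 95, 95, 93, 96, 110]
332 230 [150, 148, 148, 145, 144, 85, 82, 94, 95, 95, 94, 95, 95, 98, 98, 96, 95, 96, 98, 184, 181, 182]
337 230 [149, 145, 152, 77, 95, 95, 95, 97, 96, 96, 95, 96, 95, 95, 94, 95, 111, 181, 181, 179, 183, 184]
scene 0.068 [[338.0, 232.3], [326.5, 237.9], [315.4, 243.3]]
scene 0.06 [[337.9, 233.4], [326.5, 239.0], [315.4, 244.4]]
13.475 0.1217534170610433 -4.750918329571684e-06 4.461525710403036e-06 [ 3.e-04 -9.e-04 -1.e+00] [-0.52218772 -5.40143608  4.01878196] [-0.83463976  0.1428129   0.03154745] 0.16923734843565716 60.81471562385559
```

The kinematics and both cameras say it is still 1–2 mm short, so I'll nudge it 1.5 mm.

Request:
arm_command(dp=[[0.005,0,0],[0.006,0,0],[0.006,0,0],[0.006,0,0],[0.006,0,0]], turn=[[0,0,0],[0,0,0],[0,0,0],[0,0,0],[0,0,0]], jaw=[0,0,0,0,0])

```text
time_s: 14.1
eef_pos: [0.5642, -0.0879, 0.0773]
eef_rot: [0.0, 0.754, 0.656, -0.0]
wrist_force: [-1.3, -6.0, 4.0]
opening: 0.175
grasp_force: 60.8
```

```bash
python3 - <<'E'
from h import *
u=np.array([.1384,.9904,0]);n=np.array([.9904,-.1384,0])
for k,lo,hi,y0 in(("side",278,304,238),("scene",316,338,228)):
    im=camera(k);cv2.imwrite(f"pics/{k}11.png",im);r=im.astype(int)[...,2];C=get_calibration(k);U=[]
    for c in range(lo,hi):
        v=r[y0-4:y0+22,c]; b=np.where((v[:-1]>=110)&(v[1:]<100))[0]
        if not len(b): continue
        U.append(hit(k,(c,y0-4+b[-1]+.5),.068)@u)
    print(k,np.median(U).round(4),np.mean(U).round(4),np.std(U).round(4))
o=get_obs(); R=Ro.from_quat(np.roll(o["eef_rot"],-1)).as_matrix()
d=o["eef_pos"]-[.5472,-.2098,.0773]; print(o["time_s"],d@u,d@n,d[2],R[:,2].round(4),o["wrist_force"],o["opening"],o["grasp_force"])
E
```

```text
side 0.2556 0.2595 0.0093
scene 0.2564 0.2564 0.0008
14.2 0.12308140153890741 2.5612972914488736e-06 3.663165202595631e-05 [ 3.0e-04 -1.1e-03 -1.0e+00] [-0.65596946 -5.45741212  4.60051742] 0.1724287821462171 60.819936990737915
```

The front edge is at 0.2556 in the side view and 0.2564 in the scene view, against 0.2551 and 0.2569 for the needle. The board is level and still held, so I'll hand in.

```bash
python3 -c "
from bench import *
print(hand_in())"
```

```text
the job is handed in; nothing more can be done
None
```

I set the flat tin squarely on base_tin and let go. Then I slid the board straight out until its front end was level with the needle, within about 1 mm by my measurements. I handed the job in at about 14 s, still gripping the board and keeping it level; no verdict came back, and I last viewed the tin stack about 32 mm before the end of the slide.

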